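# Set a fingerboard blank to its cut line on the sawing board

### The job

Set up the dark fingerboard blank for sawing: push it flat against the sawing board's fence and along until its waste end overhangs the board's right-hand end, with the pale cut line lying right over that end. Push it with the fingertips, never lifting it off the board, leave the saw, glue bottle and sanding block where they are, and finish with the hand clear.

Things in the scene. Friction and masses are not known exactly. Their poses are not given: they have to be found in the camera images.
- saw_board: Fixed plywood sawing board. Top 190 mm (x) by 300 mm (y), 45 mm above the bench. Origin: on the bench under the top's middle; x points to the fence (away from the robot), y to the left seen from the robot. Two 27 mm high battens stick out 40 mm towards the robot underneath. The brown fence strip along the far side is 22 mm thick, 20 mm high above the top, and ends 15 mm short of the right-hand end.
- board_end (a point): Middle of the top edge of the board's right-hand end (150 mm from the board's origin along its -y, 45 mm up); axes as the board. The end runs along x; beyond it is free air down to the bench.
- fence_face (a point): Point on the foot of the fence's working face, at the height of the board's top, 73 mm from the board's origin along its x; same axes as the board.
- blank: Loose dark hardwood fingerboard blank, flat strip 50 mm wide (x), 220 mm long (y), 7 mm thick, about 70 g, on the board, at the start wholly on it and turned up to 0.2 rad from the fence. Origin: centre of its underside. Slides with ordinary dry friction. Its +x long edge goes against the fence; its -y end (right-hand) is the waste end, marked with a pale pencil cross.
- cut_line (a point): Middle of the pale cut line drawn square across the blank's top, 45 mm from the waste end (65 mm from the blank's origin along its -y); same axes as the blank.
- tenon_saw: Loose tenon saw lying flat on the bench to the right of the board: steel blade 250 mm, brass back, pale wooden handle, 20 mm high. Origin: at bench level where the blade meets the handle, its x axis along the blade towards the toe. To be left alone.
- glue_bottle: Loose white glue bottle standing on the bench to the left of the board, 58 mm across, 150 mm tall. Origin: centre of its underside. To be left alone.
- sanding_block: Loose wooden sanding block with cork sole on the bench to the left of the board, farther out than the bottle, 62 by 110 mm, 32 mm high. Origin: centre of its underside. To be left alone.
Things that resemble listed ones, but are neither listed nor needed, are in the scene too. Of the things shaped like the blank, the dark wooden one is meant.

How it is judged:
By the outcome, as a careful person would: the job done as asked, in the order asked, and still so for the second after the job is handed in, with the robot touching nothing.
It also fails if it takes over 54 s, if anything falls off the work surface, if the arm or the gripper's body presses on something with over 40 N, if the wrist force passes 120 N, or if a joint passes its speed limit or range.

### The arm

A 6-joint arm with a two-finger parallel gripper is mounted at the origin on the work surface. World frame = base frame: x ahead of the robot, y to its left, z up, the work surface at z = 0. Lengths are in mm, angles in rad, forces in N, time in s.
With the tool pointing down it reaches from about 350 to 875 mm from the base axis. Payload 4.2 kg.
Tool frame: the origin (TCP) lies between the finger pads; the fingertips stand 11 mm ahead of it and the grasp point (between the pads) lies 8 mm behind it; z points along the fingers, y is the direction in which the jaws open and shut (so a half turn about z gives the same grasp; the last joint's range is limited). The gripper opens to 85 mm and grips with 20 to 120 N. Pads are 22 mm wide; open, the fingers measure 114 mm over their backs; the gripper's body (76 mm by 85 mm) begins 54 mm behind the grasp point. The pads swing forward as they close: fully open they stand 13 mm farther back than shut.
Start: joints at [1.468, 0.385, 0.008, 0, -1.194, -0.259], TCP at [221.191, 584.529, 242.312] pointing down, gripper open.
Joint ranges: [-3.14, 3.14], [-1.21, 2.06], [-1.07, 1.41], [-3.16, 2.05], [-2.99, -0.16], [-3.1, 3.1]. Speed limits (rad/s): [2.79, 2.79, 3.14, 3.14, 3.14, 3.14].

### API

Orientations are given as a unit quaternion [x, y, z, w].
In Python, from bench import * gives the robot as it stands.
- The arm moves only by the tool servo_tool, never from a script. Its argument "rows" is a list of rows, each a list of 7 numbers: the opening, from 0 (shut) to 1 (fully open), then the shift along the tool's x, y, z in cm, then the turn, a rotation vector about the tool's x, y, z in degrees. A call has 1 to 12 rows; each row shifts and turns the commanded pose from where the row before left it, along the tool's axes as they then stand; what a row does not reach is not made up. A row lasts 1/10 s, in which the tool goes at most 50 mm and 8.59 degrees, less where a joint would pass 70% of its speed; a pose out of reach is approached as far as the arm can. A call is refused whole if a number of a shift passes 5 or a number of a turn 8.59, either way. A call with a gripper value outside its range is refused whole. The fingers move at their own pace and stop on an object; the grip force is fixed at half the most. Time passes only in rows, so rows that do not move let the fingers close. It gives the time, the measured TCP pose, the force and the opening at its end, in the units of the state.
- read_state(): the state, without advancing time (a new reading comes with each control period).
- get_image(name): name is "scene" or "top"; returns a dict with "image" (384x512x3 uint8, red, green, blue), "mtx" (3x3 intrinsics, pixels), "extrinsics" (4x4, takes a point from camera to world coordinates). Camera axes: x right, y up, looking along -z (the intrinsics and any distortion apply to the point x, -y, -z); pixel columns grow to the right and rows downward; lengths in mm; the calibration is good to about 2 mm. A picture is of the moment at which its call begins. There is no depth.
- job_done(): hands the job in, once; it reports no verdict.
The state is a dict: "clock": time; "joints": joint angles; "joint_vel": joint speeds; "joint_efforts": joint torques, N m; "position": TCP position; "ee_rot": TCP orientation; "contact_force": force on the tool from outside, world axes, zero at the start; "wrist_torque": the same for the moment, N m; "gripper_width": finger opening in mm.
Only numpy, scipy, OpenCV 4.12 (cv2) and the standard library are available. Lean on these libraries where they do the work, as an engineer would, in place of code of your own. Each camera call takes 0.05 s, during which the arm holds its last target. There are 200 camera calls.

## Working session

There is one attempt and no reset: what is moved stays moved. The work goes in short steps, Python scripts to look and compute and a tool call to move; the robot and the scene stay as the last step left them, time stands still between calls to the robot, and variables do not carry over. Pictures are saved under pics/ and viewed, about 8 in all and at most 12, crops included, and the job is handed in when it is done.

Besides the shell and the picture viewer there is one more tool, called after "Call:" as name(argument=value, ...), one argument or row to a line, values as JSON. servo_tool: Moves the arm, as the interface text tells. Its arguments: {"type":"object","properties":{"rows":{"type":"array","items":{"type":"array","items":{"type":"number"}}}},"required":["rows"]}

```bash
mkdir -p pics; python3 - <<'E'
from bench import *
import cv2, numpy as np
for n in("top","scene"):
    d=get_image(n); cv2.imwrite(f"pics/{n}0.png",d["image"][:,:,::-1]); np.savez(f"{n}0.npz",**d)
    print(n,d["mtx"].tolist(),np.round(d["extrinsics"],3).tolist(),[k for k in d])
s=read_state();print(s["position"],s["ee_rot"],s["gripper_width"],s["clock"])
E
```

```text
top [[385.9567201785644, 0.0, 251.05550437376348], [0.0, 385.9567201785644, 194.09131267629985], [0.0, 0.0, 1.0]] [[0.021, 0.982, -0.187, 344.326], [-1.0, 0.024, 0.012, -8.951], [0.016, 0.186, 0.982, 1233.401], [0.0, 0.0, 0.0, 1.0]] ['image', 'mtx', 'extrinsics']
scene [[419.612096325524, 0.0, 254.88716673079657], [0.0, 419.612096325524, 189.70790273999197], [0.0, 0.0, 1.0]] [[0.252, -0.545, 0.799, 1567.046], [0.968, 0.138, -0.211, -272.816], [0.005, 0.827, 0.562, 760.765], [0.0, 0.0, 0.0, 1.0]] ['image', 'mtx', 'extrinsics']
[221.02433506 584.08314845 241.3158842 ] [ 9.83669345e-01 -1.79982327e-01 -1.18869778e-04  9.83571206e-04] 85.6334786072885 0.1
```

View pics/top0.png

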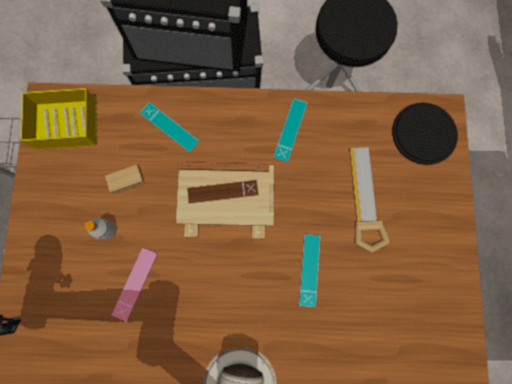

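View pics/scene0.png

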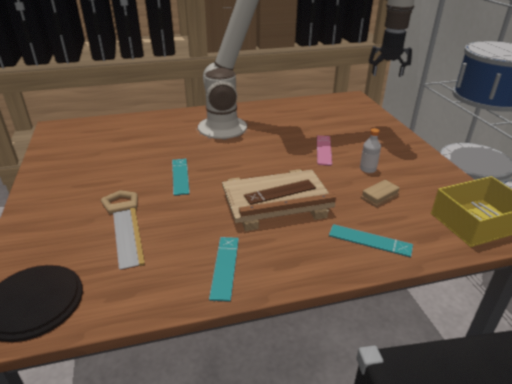

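The blank candidates are the dark strip on the board (222,191) and the teal (170,127), (291,130), (310,270) and pink (134,285) strips. Only the dark wooden one on the board fits the description. I'll enlarge it to confirm.

```bash
cat > h.py <<'E'
import numpy as np, cv2
def ray(d,uv,z):
    K,T=d["mtx"],d["extrinsics"]; uv=np.atleast_2d(uv).astype(float)
    c=np.c_[(uv[:,0]-K[0,2])/K[0,0],-(uv[:,1]-K[1,2])/K[1,1],-np.ones(len(uv))]
    r=c@T[:3,:3].T; o=T[:3,3]; return o+r*((z-o[2])/r[:,2])[:,None]
def proj(d,P):
    K,T=d["mtx"],d["extrinsics"]; c=(np.atleast_2d(P)-T[:3,3])@T[:3,:3]
    return np.c_[K[0,0]*c[:,0]/-c[:,2]+K[0,2],-K[1,1]*c[:,1]/-c[:,2]+K[1,2]]
def crop(d,x0,y0,w,h,k,f):
    cv2.imwrite(f,cv2.resize(d["image"][y0:y0+h,x0:x0+w,::-1],None,fx=k,fy=k,interpolation=cv2.INTER_CUBIC))
E
python3 - <<'E'
from h import *
d=np.load("top0.npz"); crop(d,165,150,120,95,6,"pics/c0.png")
hsv=cv2.cvtColor(d["image"],cv2.COLOR_RGB2HSV)
for p in[(205,194),(252,188),(240,210),(230,168),(230,150),(186,178)]: print(p,hsv[p[1],p[0]])
m=((hsv[...,2]<120)).astype(np.uint8); m[:178]=0;m[206:]=0;m[:,:180]=0;m[:,268:]=0
c=max(cv2.findContours(m,0,2)[0],key=cv2.contourArea);r=cv2.minAreaRect(c);print(r)
print(ray(d,cv2.boxPoints(r),52).round(1))
E
```

```text
(205, 194) [ 11 163  89]
(252, 188) [ 11  97 110]
(240, 210) [ 20  88 188]
(230, 168) [ 13 167 150]
(230, 150) [ 14 165 147]
(186, 178) [ 18  98 182]
((215.04261779785156, 191.85491943359375), (15.290303230285645, 54.68765640258789), 83.1572265625)
[[584.6 176.5  52. ]
 [609.6   7.8  52. ]
 [561.4   0.9  52. ]
 [536.9 168.4  52. ]]
```

View pics/c0.png

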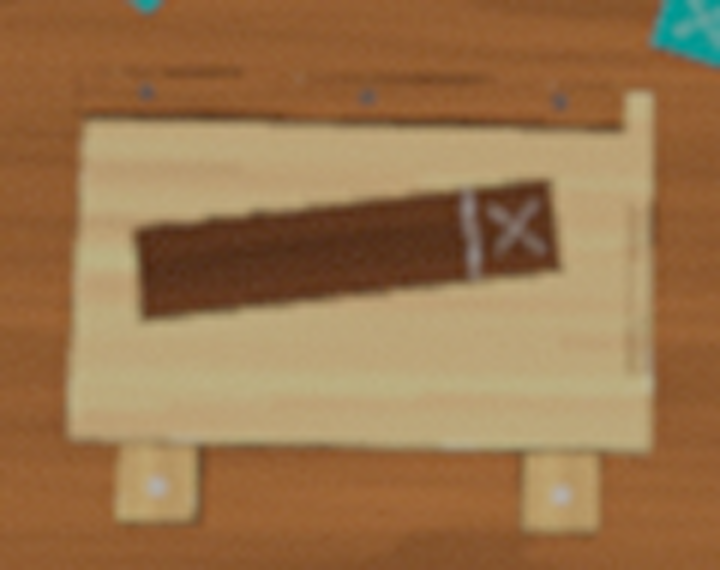

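The crop confirms it: a dark brown strip with a pale line and cross at its right end. The corners are FL(137,228), FR(550,182), NR(558,270) and NL(145,320).

```bash
python3 - <<'E'
from h import *
d=np.load("top0.npz"); f=lambda a:(np.array(a)+.5)/6-.5+[165,150]
B=ray(d,f([(137,228),(550,182),(558,270),(145,320),(471,234)]),52);print("blank",B.round(1).tolist())
a=B[1]-B[0];b=B[2]-B[3];print([np.degrees(np.arctan2(v[0],-v[1])) for v in(a,b)],np.linalg.norm(a),np.linalg.norm(b),np.linalg.norm(B[1]-B[2]))
P=ray(d,f([(70,439),(653,451),(655,93),(622,130),(85,121)]),45);print("board NL NR FR fenceR fenceL",P.round(1).tolist())
for i,j in((0,1),(3,4),(1,2)): v=P[j]-P[i];print(np.degrees(np.arctan2(v[1],v[0])),np.linalg.norm(v))
E
```

```text
blank [[584.5, 175.1, 52.0], [614.3, -39.0, 52.0], [567.6, -44.0, 52.0], [536.2, 168.5, 52.0], [585.6, 1.6, 52.0]]
[np.float64(7.932142435727914), np.float64(8.403832184644003)] 216.19494965387088 214.84034260415382 47.00026499198713
board NL NR FR fenceR fenceL [[474.5, 204.8, 45.0], [475.2, -94.9, 45.0], [665.7, -94.0, 45.0], [645.0, -76.7, 45.0], [642.8, 206.5, 45.0]]
-89.86742195943935 299.68251178539134
90.46128590806899 283.2555379951215
0.27322476868628687 190.45486008055298
```

Call:
servo_tool(
  rows=[
    [1, 0, 0, 0, 0, 0, -6.9],
    [1, 0, 0, 0, 0, 0, -6.9],
    [1, 0, 0, 0, 0, 0, -6.9],
    [1, 1.4, 2.6, 0, 0, 0, 0],
    [1, 1.4, 2.6, 0, 0, 0, 0],
    [1, 1.4, 2.6, 0, 0, 0, 0],
    [1, 1.4, 2.6, 0, 0, 0, 0],
    [1, 1.4, 2.6, 0, 0, 0, 0],
    [1, 1.4, 2.6, 0, 0, 0, 0],
    [1, 1.4, 2.6, 0, 0, 0, 0],
    [1, 1.4, 2.6, 0, 0, 0, 0],
    [1, 1.4, 2.6, 0, 0, 0, 0],
  ],
)

```text
clock: 1.3
position: [347.3, 349.1, 242.0]
ee_rot: [1.0, -0.0, -0.0, 0.0]
contact_force: [0.9, 0.4, -0.4]
gripper_width: 85.6
```

Call:
servo_tool(
  rows=[
    [1, 1.4, 2.6, 0, 0, 0, 0],
    [1, 1.4, 2.6, 0, 0, 0, 0],
    [1, 1.4, 2.6, 0, 0, 0, 0],
    [1, 1.4, 2.6, 0, 0, 0, 0],
    [1, 1.4, 2.6, 0, 0, 0, 0],
    [1, 1.4, 2.6, 0, 0, 0, 0],
    [1, 1.4, 2.6, 0, 0, 0, 0],
    [1, 1.4, 2.6, 0, 0, 0, 0],
    [1, 1.4, 2.6, 0, 0, 0, 0],
    [1, 1.4, 2.6, 0, 0, 0, 0],
    [1, 1.4, 2.6, 0, 0, 0, 0],
    [1, 0, 0, 0, 0, 0, 0],
  ],
)

```text
clock: 2.5
position: [501.6, 62.1, 241.7]
ee_rot: [1.0, -0.002, -0.001, 0.0]
contact_force: [-0.4, 0.5, -0.5]
gripper_width: 85.7
```

Call:
servo_tool(
  rows=[
    [1, 0, 0, 3, 0, 0, 0],
    [1, 0, 0, 3, 0, 0, 0],
    [1, 0, 0, 3, 0, 0, 0],
    [1, 0, 0, 3, 0, 0, 0],
    [1, 0, 0, 2.5, 0, 0, 0],
    [1, 0, 0, 2, 0, 0, 0],
    [1, 0, 0, 1, 0, 0, 0],
    [1, 0, 0, 0.5, 0, 0, 0],
    [1, 0, 0, 0, 0, 0, 0],
  ],
)

```text
clock: 3.4
position: [500.9, 64.6, 62.2]
ee_rot: [1.0, -0.0, -0.0, 0.0]
contact_force: [0.3, -0.2, -0.4]
gripper_width: 85.6
```

Call:
servo_tool(
  rows=[
    [1, 0, 0, 0.3, 0, 0, 0],
    [1, 0, 0, 0, 0, 0, 0],
  ],
)

```text
clock: 3.6
position: [501.3, 64.6, 59.9]
ee_rot: [1.0, -0.0, 0.001, -0.0]
contact_force: [0.5, -0.6, -0.1]
gripper_width: 85.6
```

Call:
servo_tool(
  rows=[
    [1, 0, 0, 0.2, 0, 0, 0],
    [1, 0, 0, 0, 0, 0, 0],
  ],
)

```text
clock: 3.8
position: [501.0, 64.4, 57.5]
ee_rot: [1.0, -0.0, 0.0, -0.0]
contact_force: [-0.5, 1.2, 0.5]
gripper_width: 85.5
```

Call:
servo_tool(
  rows=[
    [1, 0, 0, 0.2, 0, 0, 0],
    [1, 0, 0, 0, 0, 0, 0],
  ],
)

```text
clock: 4.0
position: [500.8, 64.3, 55.2]
ee_rot: [1.0, -0.0, -0.0, 0.0]
contact_force: [0.9, 0.5, 0.5]
gripper_width: 85.8
```

Call:
servo_tool(
  rows=[
    [1, 0, 0, 0.2, 0, 0, 0],
    [1, 0, 0, 0, 0, 0, 0],
  ],
)

```text
clock: 4.2
position: [500.8, 64.3, 53.1]
ee_rot: [1.0, -0.0, -0.0, 0.0]
contact_force: [0.2, -0.6, 0.1]
gripper_width: 85.2
```

```bash
python3 - <<'E'
from bench import *
from h import *
d=get_image("scene"); crop(d,205,140,140,100,5,"pics/s1.png")
E
```

```text
(no output)
```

View pics/s1.png

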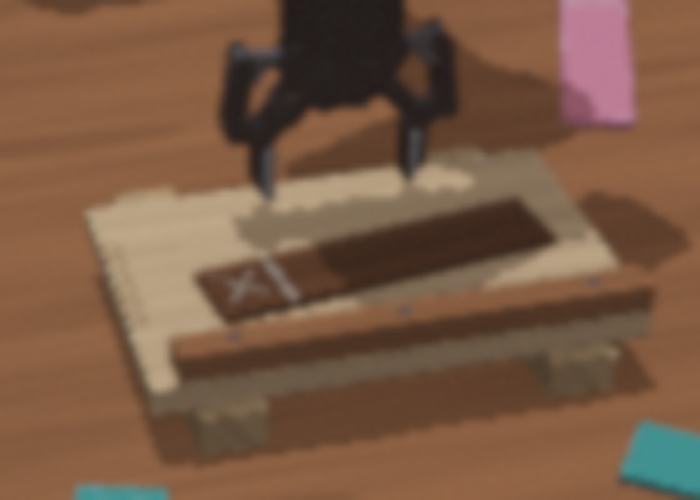

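The scene view shows both open fingertips, at crop (265,197) and (412,180), above the near strip of the board with no contact yet. I'll go lower.

Call:
servo_tool(
  rows=[
    [1, 0, 0, 0.2, 0, 0, 0],
    [1, 0, 0, 0, 0, 0, 0],
  ],
)

```text
clock: 4.45
position: [500.8, 64.3, 51.1]
ee_rot: [1.0, -0.0, -0.0, 0.0]
contact_force: [-0.1, -0.1, 0.2]
gripper_width: 85.4
```

Call:
servo_tool(
  rows=[
    [1, 0, 0, 0.2, 0, 0, 0],
    [1, 0, 0, 0, 0, 0, 0],
  ],
)

```text
clock: 4.65
position: [500.7, 64.3, 49.0]
ee_rot: [1.0, -0.0, -0.0, 0.0]
contact_force: [-0.1, -0.7, 0.5]
gripper_width: 85.5
```

Call:
servo_tool(
  rows=[
    [1, 0, 0, 0.2, 0, 0, 0],
    [1, 0, 0, 0, 0, 0, 0],
  ],
)

```text
clock: 4.85
position: [500.7, 64.3, 47.1]
ee_rot: [1.0, -0.0, -0.0, 0.0]
contact_force: [0.7, 0.4, 0.0]
gripper_width: 85.7
```

```bash
python3 - <<'E'
from h import *
d=np.load("scene0.npz")
for z in(45,48,51,54,57):
  print(z,((proj(d,[[501,64-50,z],[501,64+50,z]])-[205,140])*5).round(0).tolist())
E
```

```text
45 [[258.0, 202.0], [410.0, 181.0]]
48 [[258.0, 198.0], [410.0, 177.0]]
51 [[258.0, 194.0], [410.0, 173.0]]
54 [[258.0, 190.0], [410.0, 169.0]]
57 [[258.0, 186.0], [411.0, 165.0]]
```

Call:
servo_tool(
  rows=[
    [1, 0, 0, 0.1, 0, 0, 0],
    [1, 0, 0, 0, 0, 0, 0],
  ],
)

```text
clock: 5.05
position: [500.9, 64.4, 46.2]
ee_rot: [1.0, -0.0, -0.0, 0.0]
contact_force: [-0.5, -0.8, -0.7]
gripper_width: 85.3
```

Call:
servo_tool(
  rows=[
    [1, 0, 0, 0.1, 0, 0, 0],
    [1, 0, 0, 0, 0, 0, 0],
  ],
)

```text
clock: 5.25
position: [500.8, 64.4, 45.2]
ee_rot: [1.0, -0.0, -0.0, 0.0]
contact_force: [-0.2, -0.7, 0.3]
gripper_width: 85.6
```

Call:
servo_tool(
  rows=[
    [1, 0, 0, 0.1, 0, 0, 0],
    [1, 0, 0, 0, 0, 0, 0],
  ],
)

```text
clock: 5.45
position: [500.9, 64.4, 44.2]
ee_rot: [1.0, -0.0, -0.0, 0.0]
contact_force: [0.4, 0.5, 0.5]
gripper_width: 84.8
```

Call:
servo_tool(
  rows=[
    [1, 0.6, 0, 0, 0, 0, 0],
    [1, 0.6, 0, 0, 0, 0, 0],
    [1, 0.6, 0, 0, 0, 0, 0],
    [1, 0.6, 0, 0, 0, 0, 0],
    [1, 0.6, 0, 0, 0, 0, 0],
    [1, 0.6, 0, 0, 0, 0, 0],
    [1, 0.6, 0, 0, 0, 0, 0],
    [1, 0.6, 0, 0, 0, 0, 0],
    [1, 0.6, 0, 0, 0, 0, 0],
    [1, 0.6, 0, 0, 0, 0, 0],
    [1, 0.6, 0, 0, 0, 0, 0],
    [1, 0, 0, 0, 0, 0, 0],
  ],
)

```text
clock: 6.65
position: [568.0, 64.4, 44.3]
ee_rot: [1.0, -0.0, 0.001, -0.0]
contact_force: [0.2, 0.2, -0.6]
gripper_width: 85.5
```

```bash
python3 - <<'E'
from bench import *
from h import *
d=get_image("scene"); crop(d,205,140,140,100,5,"pics/s2.png")
E
```

```text
(no output)
```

View pics/s2.png

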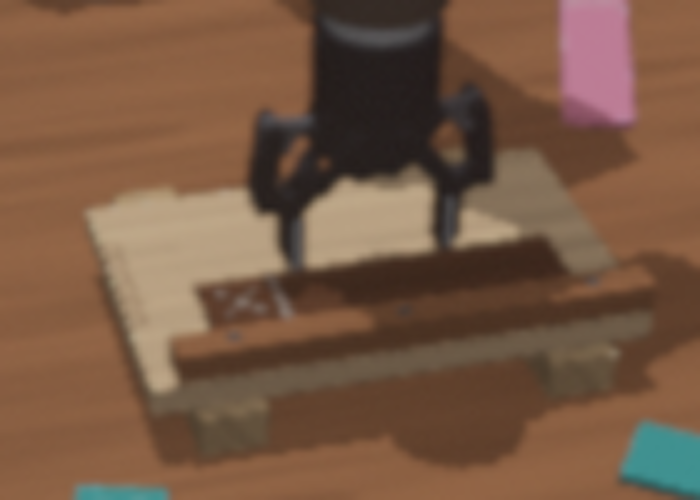

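The blank is squared to the two fingers at crop (290,268) and (445,245), just short of the fence. I'll carry on slowly until the force rises.

Call:
servo_tool(
  rows=[
    [1, 0.3, 0, 0, 0, 0, 0],
    [1, 0.3, 0, 0, 0, 0, 0],
    [1, 0.3, 0, 0, 0, 0, 0],
    [1, 0.2, 0, 0, 0, 0, 0],
    [1, 0, 0, 0, 0, 0, 0],
  ],
)

```text
clock: 7.2
position: [578.3, 64.4, 44.3]
ee_rot: [1.0, -0.0, 0.0, -0.0]
contact_force: [1.3, 0.4, 0.3]
gripper_width: 85.4
```

Call:
servo_tool(
  rows=[
    [1, 0.1, 0, 0, 0, 0, 0],
    [1, 0, 0, 0, 0, 0, 0],
  ],
)

```text
clock: 7.4
position: [579.0, 64.3, 44.3]
ee_rot: [1.0, -0.0, 0.0, -0.0]
contact_force: [0.4, 0.4, 0.3]
gripper_width: 85.7
```

Call:
servo_tool(
  rows=[
    [1, 0.1, 0, 0, 0, 0, 0],
    [1, 0, 0, 0, 0, 0, 0],
  ],
)

```text
clock: 7.6
position: [580.0, 64.4, 44.3]
ee_rot: [1.0, -0.0, 0.0, 0.0]
contact_force: [-0.4, -0.0, -0.0]
gripper_width: 85.6
```

Call:
servo_tool(
  rows=[
    [1, 0.1, 0, 0, 0, 0, 0],
    [1, 0, 0, 0, 0, 0, 0],
  ],
)

```text
clock: 7.8
position: [581.1, 64.4, 44.4]
ee_rot: [1.0, -0.0, 0.0, -0.0]
contact_force: [-0.3, -1.0, 0.3]
gripper_width: 85.3
```

Call:
servo_tool(
  rows=[
    [1, 0.1, 0, 0, 0, 0, 0],
    [1, 0, 0, 0, 0, 0, 0],
  ],
)

```text
clock: 8.0
position: [581.4, 64.2, 44.2]
ee_rot: [1.0, -0.0, -0.001, 0.0]
contact_force: [-2.4, 1.1, 1.7]
gripper_width: 85.4
```

Call:
servo_tool(
  rows=[
    [1, 0.1, 0, 0, 0, 0, 0],
    [1, 0, 0, 0, 0, 0, 0],
  ],
)

```text
clock: 8.2
position: [581.5, 64.2, 44.1]
ee_rot: [1.0, -0.0, -0.002, 0.0]
contact_force: [-5.2, 0.5, 3.5]
gripper_width: 85.4
```

Call:
servo_tool(
  rows=[
    [1, 0.1, 0, 0, 0, 0, 0],
    [1, 0, 0, 0, 0, 0, 0],
  ],
)

```text
clock: 8.4
position: [581.6, 64.1, 44.1]
ee_rot: [1.0, -0.0, -0.003, 0.001]
contact_force: [-7.3, 2.2, 4.0]
gripper_width: 85.4
```

Call:
servo_tool(
  rows=[
    [1, -1, 0, 0, 0, 0, 0],
    [1, -2, 0, 0, 0, 0, 0],
    [1, 0, 0, -3, 0, 0, 0],
    [1, 0, 0, -4, 0, 0, 0],
    [0, 0, -4, 0, 0, 0, 0],
    [0, 1, -4, 0, 0, 0, 0],
    [0, 2, -4, 0, 0, 0, 0],
    [0, 3.4, -2.5, 0, 0, 0, 0],
    [0, 0, 0, 0, 0, 0, 0],
    [0, 0, 0, 0, 0, 0, 0],
  ],
)

```text
clock: 9.4
position: [618.1, 209.9, 113.5]
ee_rot: [1.0, -0.0, -0.0, -0.0]
contact_force: [0.5, 0.3, -0.7]
gripper_width: 0.1
```

```bash
python3 - <<'E'
from bench import *
from h import *
d=get_image("top"); np.savez("top1.npz",**d); crop(d,165,150,120,95,6,"pics/c1.png")
E
```

```text
(no output)
```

View pics/c1.png

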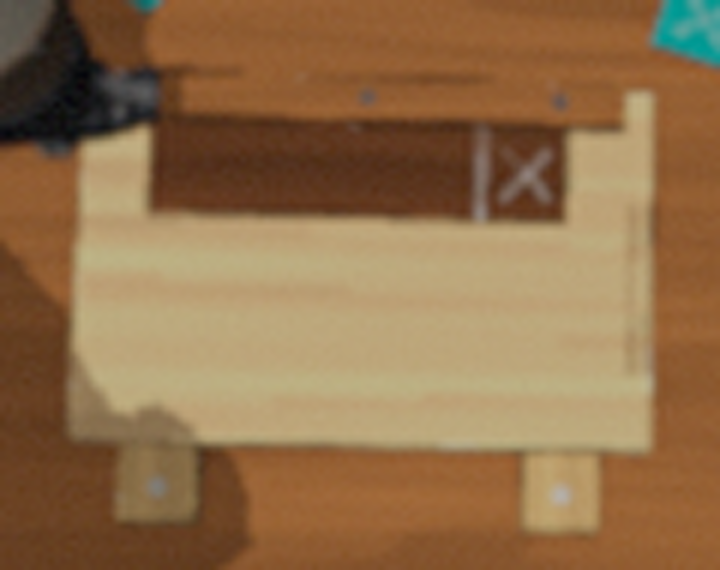

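The blank now lies flat on the fence. Its left end is at crop x≈151, the cut line at x≈481 and the board end at x≈654.

```bash
python3 - <<'E'
from h import *
d=np.load("top1.npz"); f=lambda a:(np.array(a)+.5)/6-.5+[165,150]
print(ray(d,f([(151,168),(481,172),(567,178)]),52).round(1).tolist(), ray(d,f([(654,175),(653,450),(655,93)]),45).round(1).tolist())
# line sub-pixel: brightness centroid
g=d["image"].astype(float).sum(2)
for v in range(172,186):
    r=g[v,238:251]; w=np.clip(r-np.median(r)-20,0,None); w[:2]=0; w[9:]=0
    e=g[v,268:282]; t=(e.max()+e.min())/2
    print(v,(w@np.arange(238,251)/w.sum()).round(2) if w.sum() else None, e.round().astype(int).tolist())
E
```

```text
[[616.6, 169.5, 52.0], [618.8, -2.8, 52.0], [616.7, -47.9, 52.0]] [[621.1, -93.9, 45.0], [475.8, -94.9, 45.0], [665.7, -94.0, 45.0]]
172 245.03 [414, 447, 463, 476, 464, 405, 318, 281, 295, 292, 294, 285, 281, 286]
173 245.03 [466, 471, 475, 474, 470, 413, 310, 273, 285, 282, 280, 283, 277, 277]
174 244.96 [475, 473, 469, 474, 469, 415, 308, 270, 280, 281, 285, 282, 284, 277]
175 244.91 [471, 470, 471, 477, 466, 413, 311, 276, 278, 280, 276, 280, 282, 278]
176 244.87 [475, 472, 473, 475, 471, 410, 312, 271, 281, 280, 278, 273, 275, 279]
177 244.9 [471, 470, 471, 478, 467, 407, 299, 268, 272, 277, 274, 270, 273, 266]
178 244.85 [469, 473, 474, 478, 471, 413, 303, 264, 271, 270, 267, 270, 278, 271]
179 244.87 [480, 474, 481, 478, 472, 413, 304, 269, 274, 279, 273, 274, 279, 266]
180 244.79 [484, 484, 485, 489, 485, 424, 309, 272, 279, 285, 279, 281, 281, 277]
181 244.54 [478, 484, 482, 486, 484, 424, 312, 285, 283, 293, 288, 287, 289, 288]
182 244.55 [470, 473, 468, 481, 473, 408, 303, 290, 293, 297, 298, 293, 292, 292]
183 244.52 [467, 464, 458, 465, 456, 379, 288, 282, 298, 299, 297, 294, 295, 292]
184 244.53 [467, 444, 434, 451, 432, 349, 264, 278, 285, 292, 289, 283, 288, 287]
185 244.58 [468, 441, 420, 438, 418, 328, 254, 271, 284, 271, 281, 273, 274, 274]
```

Call:
servo_tool(
  rows=[
    [0, 0, 0, 2, 0, 0, 0],
    [0, 0, 0, 2, 0, 0, 0],
    [0, 0, 0, 1, 0, 0, 0],
    [0, 0, 0, 0.5, 0, 0, 0],
    [0, 0, 0, 0, 0, 0, 0],
  ],
)

```text
clock: 9.95
position: [617.7, 208.8, 59.2]
ee_rot: [1.0, -0.0, -0.0, 0.0]
contact_force: [-0.0, 0.4, -0.0]
gripper_width: -0.3
```

Call:
servo_tool(
  rows=[
    [0, 0, 0, 0.1, 0, 0, 0],
    [0, 0, 0, 0, 0, 0, 0],
  ],
)

```text
clock: 10.15
position: [618.5, 209.5, 59.2]
ee_rot: [1.0, -0.0, 0.001, -0.0]
contact_force: [-0.1, 0.7, -0.7]
gripper_width: -0.0
```

Call:
servo_tool(
  rows=[
    [0, 0, 0, 0.1, 0, 0, 0],
    [0, 0, 0, 0, 0, 0, 0],
  ],
)

```text
clock: 10.35
position: [618.1, 209.4, 57.6]
ee_rot: [1.0, -0.0, 0.0, -0.0]
contact_force: [-0.2, 0.2, -0.4]
gripper_width: -0.5
```

Call:
servo_tool(
  rows=[
    [0, 0, 0.7, 0, 0, 0, 0],
    [0, 0, 0.7, 0, 0, 0, 0],
    [0, 0, 0.7, 0, 0, 0, 0],
    [0, 0, 0.7, 0, 0, 0, 0],
    [0, 0, 0.7, 0, 0, 0, 0],
    [0, 0, 0.7, 0, 0, 0, 0],
    [0, 0, 0.7, 0, 0, 0, 0],
    [0, 0, 0.7, 0, 0, 0, 0],
    [0, 0, 0.7, 0, 0, 0, 0],
    [0, 0, 0.7, 0, 0, 0, 0],
    [0, 0, 0, 0, 0, 0, 0],
  ],
)

```text
clock: 11.45
position: [617.8, 138.3, 57.3]
ee_rot: [1.0, -0.001, -0.0, 0.0]
contact_force: [-0.4, -1.0, 0.3]
gripper_width: -0.1
```

```bash
python3 - <<'E'
from bench import *
from h import *
d=get_image("top"); np.savez("top2.npz",**d); crop(d,165,150,120,95,6,"pics/c2.png")
E
```

```text
(no output)
```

View pics/c2.png

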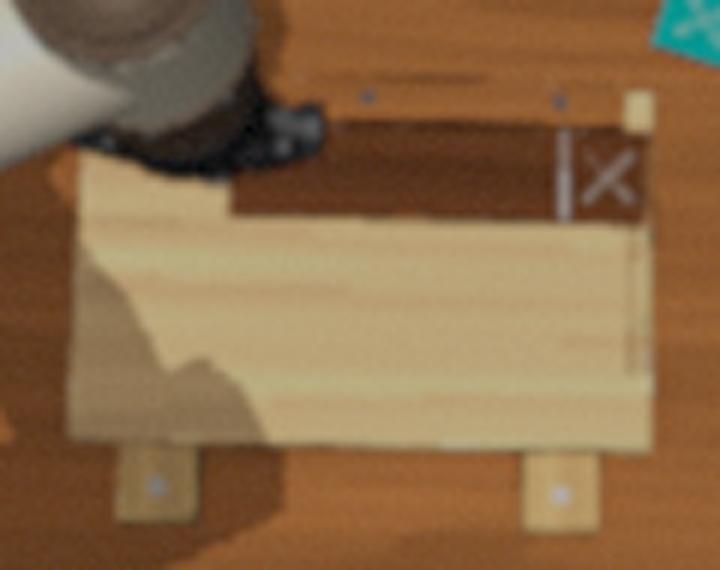

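The blank slid along the fence and the cut line is now at crop x≈565. Next I measure what is left to push.

```bash
cat >> h.py <<'E'
def line(d,lo,hi):
    g=d["image"].astype(float).sum(2); o=[]
    for v in range(174,185):
        r=g[v,lo:hi]; w=np.clip(r-np.median(r)-20,0,None); o.append([w@np.arange(lo,hi)/w.sum(),v])
    L=ray(d,np.array(o),52); return L[:,1].mean().round(2),L[:,1].std().round(2)
E
python3 - <<'E'
from h import *
print(line(np.load("top1.npz"),240,248),line(np.load("top2.npz"),255,262))
E
```

```text
(np.float64(-2.89), np.float64(0.3)) (np.float64(-46.13), np.float64(0.16))
```

Call:
servo_tool(
  rows=[
    [0, 0, 0.6, 0, 0, 0, 0],
    [0, 0, 0.6, 0, 0, 0, 0],
    [0, 0, 0.6, 0, 0, 0, 0],
    [0, 0, 0.6, 0, 0, 0, 0],
    [0, 0, 0.6, 0, 0, 0, 0],
    [0, 0, 0.6, 0, 0, 0, 0],
    [0, 0, 0.5, 0, 0, 0, 0],
    [0, 0, 0.3, 0, 0, 0, 0],
    [0, 0, 0, 0, 0, 0, 0],
  ],
)

```text
clock: 12.4
position: [617.8, 94.7, 57.2]
ee_rot: [1.0, -0.001, -0.0, 0.0]
contact_force: [0.0, -0.3, 0.1]
gripper_width: 0.2
```

```bash
python3 - <<'E'
from bench import *
from h import *
d=get_image("top"); np.savez("top3.npz",**d); crop(d,245,155,45,60,9,"pics/c3.png")
print(line(d,268,276), ray(d,[[273.39,176]],45), ray(d,[[273.37,180],[273.4,210]],45))
g=d["image"].astype(int).sum(2)
for v in (176,180,184,195,205,215): print(v,g[v,262:284])
E
```

```text
(np.float64(-89.85), np.float64(0.33)) [[629.97456411 -93.21639508  45.        ]] [[616.99490968 -93.28758793  45.        ]
 [521.27589099 -94.37348307  45.        ]]
176 [179 181 177 170 174 187 175 167 173 214 310 318 221 219 281 291 238 182
 176 186 206 202]
180 [171 158 155 161 155 172 164 156 155 222 311 311 215 155 149 172 223 276
 274 219 176 181]
184 [187 184 180 182 178 179 174 175 187 261 338 321 226 198 211 193 186 186
 166 181 189 209]
195 [467 469 468 468 466 463 467 449 439 468 448 383 286 263 274 267 277 271
 265 271 266 268]
205 [465 465 469 465 466 468 459 430 414 437 414 375 313 293 301 302 300 302
 306 302 307 296]
215 [483 481 484 480 480 480 477 483 481 486 474 402 290 243 267 256 257 266
 270 266 268 267]
```

View pics/c3.png

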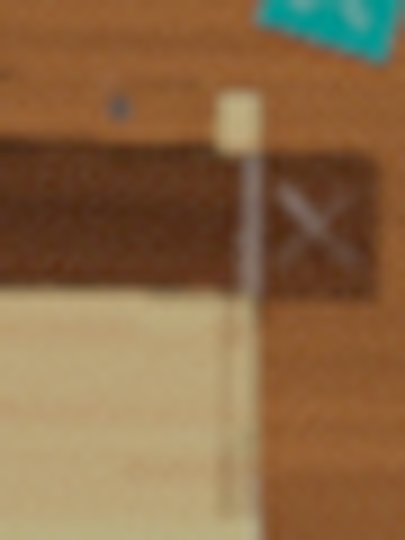

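The cut line is about 3.5 mm short of the board end (crop x≈250 against the edge at x≈261). I'll push it the rest of the way.

Call:
servo_tool(
  rows=[
    [0, 0, 0.2, 0, 0, 0, 0],
    [0, 0, 0.15, 0, 0, 0, 0],
    [0, 0, 0, 0, 0, 0, 0],
  ],
)

```text
clock: 12.75
position: [617.9, 91.7, 57.3]
ee_rot: [1.0, -0.0, -0.0, 0.0]
contact_force: [0.4, 0.0, -0.3]
gripper_width: -0.1
```

```bash
python3 - <<'E'
from bench import *
from h import *
ds=[get_image("top") for _ in range(6)]; d=dict(ds[0]); im=np.mean([x["image"] for x in ds],0)
d["image"]=im.astype(np.uint8); np.savez("top4.npz",**d); crop(d,245,155,45,60,9,"pics/c4.png")
print(line(d,269,277))
g=im.sum(2)
for v in (174,176,178,180,182,184,190,195,205,215): print(v,g[v,268:282].round().astype(int))
E
```

```text
(np.float64(-92.26), np.float64(0.31))
174 [178 177 171 186 255 335 321 215 183 192 181 172 174 171]
176 [177 179 173 186 258 336 321 228 254 311 284 206 172 186]
178 [162 161 160 173 250 331 318 210 162 195 219 231 259 294]
180 [158 162 157 170 238 306 285 196 156 166 209 292 351 333]
182 [171 163 162 175 232 269 242 176 176 192 229 223 195 176]
184 [185 178 177 190 246 283 254 198 209 217 197 175 175 174]
190 [470 444 418 435 425 339 263 266 271 273 272 273 270 270]
195 [464 447 443 464 448 377 289 265 266 270 271 270 267 266]
205 [462 424 415 432 414 373 312 296 302 301 300 301 298 301]
215 [480 481 482 484 472 407 296 255 261 263 266 264 268 269]
```

View pics/c4.png

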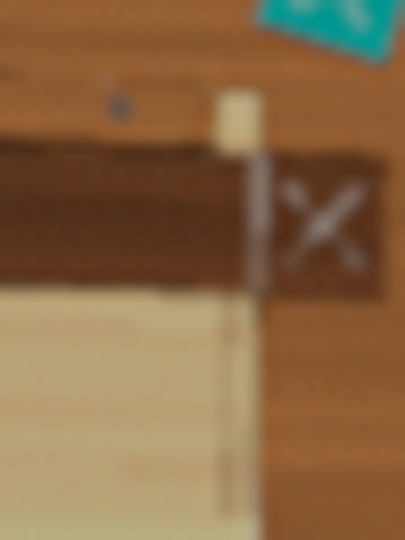

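Call:
servo_tool(
  rows=[
    [0, 0, 0.05, 0, 0, 0, 0],
    [0, 0, 0, 0, 0, 0, 0],
    [0, 0, -1, 0, 0, 0, 0],
    [0, 0, -2, 0, 0, 0, 0],
    [0, 0, 0, -3, 0, 0, 0],
    [0, 0, 0, -4, 0, 0, 0],
    [1, -3, 2, 0, 0, 0, 0],
    [1, -3, 3, 0, 0, 0, 0],
    [1, -1, 4, 0, 0, 0, 0],
    [1, 0, 4, 0, 0, 0, 0],
    [1, 0, 1, 0, 0, 0, 0],
    [1, 0, 0, 0, 0, 0, 0],
  ],
)

```text
clock: 14.25
position: [548.2, -18.8, 127.5]
ee_rot: [1.0, -0.001, 0.0, -0.0]
contact_force: [0.3, 0.9, 0.1]
gripper_width: 84.8
```

Call:
servo_tool(
  rows=[
    [1, 0, 0, 2.5, 0, 0, 0],
    [1, 0, 0, 2.5, 0, 0, 0],
    [1, 0, 0, 2, 0, 0, 0],
    [1, 0, 0, 1, 0, 0, 0],
    [1, 0, 0, 0.3, 0, 0, 0],
    [1, 0, 0, 0, 0, 0, 0],
  ],
)

```text
clock: 14.85
position: [548.4, -17.8, 44.4]
ee_rot: [1.0, 0.0, 0.0, 0.0]
contact_force: [0.2, 1.3, -0.0]
gripper_width: 85.3
```

Now a gentle squaring push; fence contact came at x≈581.4 before.

Call:
servo_tool(
  rows=[
    [1, 0.6, 0, 0, 0, 0, 0],
    [1, 0.6, 0, 0, 0, 0, 0],
    [1, 0.6, 0, 0, 0, 0, 0],
    [1, 0.6, 0, 0, 0, 0, 0],
    [1, 0.4, 0, 0, 0, 0, 0],
    [1, 0.3, 0, 0, 0, 0, 0],
    [1, 0.1, 0, 0, 0, 0, 0],
    [1, 0.1, 0, 0, 0, 0, 0],
    [1, 0, 0, 0, 0, 0, 0],
  ],
)

```text
clock: 15.75
position: [580.8, -18.7, 44.3]
ee_rot: [1.0, -0.0, -0.0, 0.0]
contact_force: [-0.0, 0.5, 0.9]
gripper_width: 85.5
```

Call:
servo_tool(
  rows=[
    [1, 0.1, 0, 0, 0, 0, 0],
    [1, 0, 0, 0, 0, 0, 0],
  ],
)

```text
clock: 15.95
position: [581.5, -18.8, 44.3]
ee_rot: [1.0, -0.0, -0.0, 0.0]
contact_force: [-0.4, -0.8, 0.9]
gripper_width: 85.5
```

Call:
servo_tool(
  rows=[
    [1, 0.1, 0, 0, 0, 0, 0],
    [1, 0, 0, 0, 0, 0, 0],
  ],
)

```text
clock: 16.15
position: [581.6, -18.8, 44.1]
ee_rot: [1.0, -0.0, -0.001, 0.0]
contact_force: [-5.4, -0.1, 2.9]
gripper_width: 85.3
```

Call:
servo_tool(
  rows=[
    [1, 0.1, 0, 0, 0, 0, 0],
    [1, 0, 0, 0, 0, 0, 0],
  ],
)

```text
clock: 16.35
position: [581.6, -18.8, 44.0]
ee_rot: [1.0, -0.0, -0.002, 0.0]
contact_force: [-6.1, 0.5, 4.5]
gripper_width: 85.4
```

The blank is pressed on the fence. Next I back off, go up, clear the view and check.

Call:
servo_tool(
  rows=[
    [1, -1, 0, 0, 0, 0, 0],
    [1, -3, 0, 0, 0, 0, 0],
    [1, 0, 0, -4, 0, 0, 0],
    [1, 0, 0, -4, 0, 0, 0],
    [1, 0, 0, -4, 0, 0, 0],
    [1, -4, 0, -2, 0, 0, 0],
    [1, -4, 0, 0, 0, 0, 0],
    [1, -3, 0, 0, 0, 0, 0],
    [1, 0, 0, 0, 0, 0, 0],
  ],
)

```text
clock: 17.25
position: [430.6, -18.9, 184.7]
ee_rot: [1.0, -0.0, 0.001, -0.001]
contact_force: [1.3, -0.7, 0.6]
gripper_width: 85.4
```

```bash
python3 - <<'E'
from bench import *
from h import *
ds=[get_image("top") for _ in range(6)]; d=dict(ds[0]); im=np.mean([x["image"] for x in ds],0)
d["image"]=im.astype(np.uint8); np.savez("top5.npz",**d); crop(d,165,150,130,95,6,"pics/c5.png")
g=im.sum(2)
for v in range(174,185,2):
    r=g[v,270:277]; w=np.clip(r-r.min()-12,0,None); print(v,(w@np.arange(270,277)/w.sum()).round(2), w.round().astype(int))
E
```

```text
174 273.54 [  0   0  30 123 134  36   0]
176 273.81 [  0   0  27 119 132  38  34]
178 273.43 [  0   0  56 147 144  39   0]
180 273.29 [  1   7  87 166 154  41   0]
182 273.5 [  0   0  76 153 136  36  28]
184 273.45 [  0   2  71 151 133  36  19]
```

View pics/c5.png

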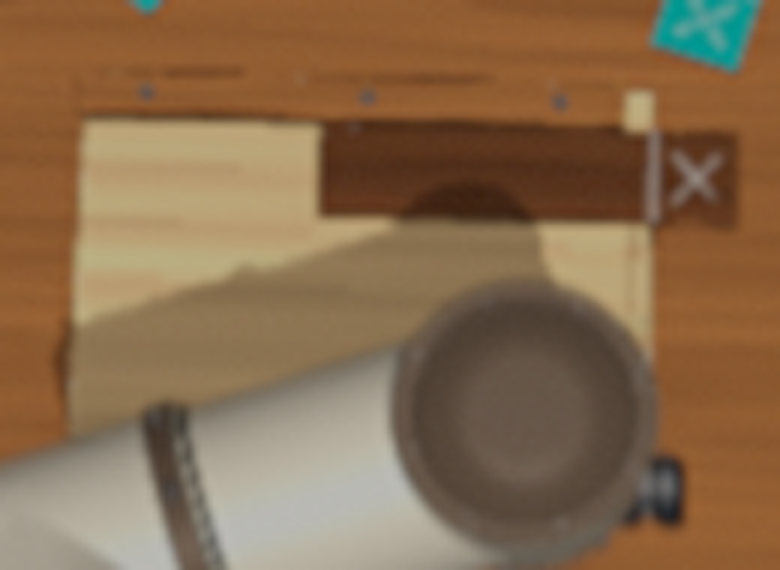

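The blank lies flat on the fence, with the cut line (crop x≈654) over the board end (x≈654) and the hand clear. I'm handing it in.

```bash
python3 -c "
from bench import *
print(job_done())"
```

```text
the job is handed in; nothing more can be done
None
```

The dark blank is flat against the fence with its waste end overhanging the board's right-hand end, and I have handed the job in. I squared it to the fence with the two open fingertips. I then pushed it about 91 mm along with the shut fingertips and pressed it gently to the fence once more.

**Cut line:** in the last top view it sits at about column 273.45, and the board end should appear at about 273.5. That puts it within roughly 0.5 mm of the end, close to the limit of what these pictures can show, at about 3 mm per pixel.

**Fence:** on the last squaring push the force rose at the same hand position as on the first one (x ≈ 581.5 mm), with about 6 N against the fence. The blank looked flat on the fence in the final picture.

**Hand and time:** the hand finished clear, about 185 mm up, at roughly 17.5 s on the clock. The highest force I read during the pushes was about 9 N.

**Not checked:** I did not re-photograph the saw, glue bottle and sanding block afterwards. The hand's path was planned to stay clear of them, and no unexpected forces showed.

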